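Set up the bench tool viewer for a cutter check

TASK

Set up the tool viewer to check the cutter: move the tool holder from its rack into the viewer's nest, lowered in and not dropped, with its cutter tip over the light port; pull the shutter out to its middle stop so that its window lies over the port; and switch the key box over to the round key, so that it alone stays latched down. Do not disturb the wrench, the face mill or the steel stub.

Things in the scene. Friction and masses are not known exactly. Their poses are not given: they have to be found in the camera images.
- holder: Steel block 50 (x) x 40 (y) x 46 mm high, 0.3 to 0.55 kg; a dark cutter bar juts 35 mm from its +x end (10 mm wide, 8 to 20 mm above the underside). Origin: centre of its underside. In the rack only its long sides (40 mm apart) can be gripped, in the nest only its ends (50 mm apart), above the cutter bar. It may be set down between: the bench around x 0.42, y 0.05 is always free.
- cutter_tip (a point): Middle of the end face of the cutter bar: 60 mm along the holder's +x from its origin, 14 mm above its underside.
- rack: Fixed dark steel rack: a base plate 100 x 90 mm, 6 mm thick, with an upright wall (6 mm thick, 90 mm wide, top 62 mm above the bench) on its -x side, 2 to 5 mm behind the holder's plain -x end. Origin: on the bench under the holder's place. The holder stands on the plate, its x axis along the rack's, pointing away from the wall.
- viewer: Fixed grey tool viewer, a slab 30 mm high (x -50 to 150, y -155 to 90 mm from its origin), carrying nest, light port, shutter and a lens block (40 x 50 mm, top 70 mm above the bench, centred at x = 125 mm). Origin: on the bench under the nest's centre. Its x axis points from the nest to the port; the shutter pulls out along its -y.
- nest (a point): Centre of the nest's floor, 38 mm above the bench. Two cheeks 44 mm long in x stand 45 mm apart (inner faces at y = +-22.5 mm), as high as the seated holder's top (84 mm above the bench), with lips flaring up to 91 mm and out to 31 mm from the middle. Open at both x ends. The holder's x axis lies along the viewer's; at the nest's centre its cutter tip is right over the port.
- port (a point): Centre of the round light port (25 mm across) in the slab's top, 30 mm above the bench, 60 mm along the viewer's x from the nest's centre. The shutter plate passes over it; the cutter bar of the seated holder passes 11 mm above the plate.
- shutter (a joint): How far the shutter is pulled out along the viewer's -y, m: sprung stops at 0 (start, port covered), 0.030 (middle: the plate's 22 mm square window lies over the port) and 0.060 (covered again). About 5 N moves it from stop to stop; let go, it is drawn into the nearest stop.
- shutter_tab (a point): Middle of the top of the shutter's upright steel tab, 24 (viewer's x) x 14 (viewer's y) x 28 mm high, its top 63 mm above the bench; it moves with the shutter and starts 75 mm along the viewer's -y from the port. The plate and rails around its foot reach up to 36 mm above the bench.
- key_box: Fixed dark key box 100 (x) x 150 (y) x 45 mm high. Origin: centre of its underside. Three white keys stand in a row along its y axis, 38 mm apart, the middle one at the centre; which key is in which place varies.
- key_round (a joint): How far the round key is down, m: 0 up (at the start), about 0.0064 latched, 0.009 the lowest. The three keys share one sprung latch: a key pressed beyond 0.007 (about 5 N) and let go stays latched, and on its way down it frees whichever key was latched, which pops up.
- key_round_top (a point): Centre of the top of the key with the round cap (24 mm across); 62 mm above the bench when up. It moves with the key.
- key_square (a joint): How far the square key is down, m (as for the round key). Up at the start.
- key_square_top (a point): Centre of the top of the key with the square cap (23 x 23 mm); 62 mm above the bench when up.
- key_long (a joint): How far the long key is down, m (as for the round key). Latched down at the start.
- key_long_top (a point): Centre of the top of the key with the long narrow cap (38 mm in the box's x, 13 mm in its y); 62 mm above the bench when up, about 56 when latched.
- wrench: Bystander: loose steel open-ended wrench 170 mm long, lying flat on the bench beyond the key box.
- face_mill: Bystander: loose dark face mill standing on the bench, 52 mm across, 50 mm high.
- stub: Bystander: loose plain round steel stub standing on the bench, 28 mm across, 35 mm high, to the right of the free part of the bench (towards -y).
Mind the look-alikes: they are no part of the job. Of the things like the holder, leave any that is orange; of the rest the smaller one is meant.

How it is judged:
At the end, for the whole second after the job is handed in: Holder at rest, upright (0.06 rad), on the nest's floor (3 mm), cutter tip within 10 mm of the port's centre seen from above; shutter at its middle stop (26 to 34 mm); round key latched (over 5 mm down), square and long keys up (under 2 mm down) (horizontal distance between cutter_tip and port below 0.01 m and z of holder in the frame of nest between -0.003 and 0.003 m and angle between holder's own z axis and vertical below 0.06 rad and linear speed of holder below 0.01 m/s and value of joint shutter between 0.026 and 0.034 m and value of joint key_round above 0.005 m and value of joint each of key_square, key_long below 0.002 m); the robot touches nothing.
It fails at once if the holder is let go more than 15 mm above the nest's floor (horizontal distance between holder and nest below 0.03 m and z of holder in the frame of nest above 0.015 m and contact force between holder and anything else below 0.05 N).
It fails at once if the wrench is moved more than 30 mm (distance of wrench from where it was at the start of the episode above 0.03 m).
It fails at once if the face mill is moved more than 30 mm (distance of face_mill from where it was at the start of the episode above 0.03 m).
It fails at once if the stub is moved more than 30 mm (distance of stub from where it was at the start of the episode above 0.03 m).
It also fails if it takes over 72 s, if anything falls off the work surface, if the arm or the gripper's body presses on something with over 40 N, if the wrist force passes 120 N, or if a joint passes its speed limit or range.

ROBOT

A 7-joint arm with a two-finger parallel gripper is mounted at the origin on the work surface. World frame = base frame: x ahead of the robot, y to its left, z up, the work surface at z = 0. Lengths are in m, angles in rad, forces in N, time in s.
With the tool pointing down it reaches from about 0.4 to 0.875 m from the base axis. Payload 6.5 kg.
Tool frame: the origin (TCP) lies midway between the tips of the shut fingers; the grasp point (between the pads) lies 19 mm behind it; z points along the fingers, y is the direction in which the jaws open and shut (so a half turn about z gives the same grasp; the last joint's range is limited). The gripper opens to 88 mm and grips with 3 to 60 N. Pads are 18 mm wide; open, the fingers measure 123 mm over their backs; the gripper's body (75 mm by 187 mm) begins 45 mm behind the grasp point.
Start: joints at [-1.193, 0.536, -0.004, 1.538, 0.003, 1.067, -0.071], TCP at [0.279, 0.587, 0.239] pointing down, gripper open.
Joint ranges: [-2.7, 2.7], [-0.37, 2.16], [-1.27, 1.26], [0.24, 2.4], [-1.31, 4.45], [0.19, 1.91], [-2.76, 2.76]. Speed limits (rad/s): [2.39, 2.39, 3.14, 3.14, 3.14, 3.14, 3.14].

INTERFACE

Orientations are given as a 3x3 rotation matrix whose columns are the frame's x, y, z axes.
In Python, from station import r, snapshot gives the robot as it stands.
- The arm moves only by the tool jog_arm, never from a script. Its arguments are lists of equal length, an entry for each row: "travel": the shift along the tool's x, y, z in cm, a list of three; "rot": the turn, a rotation vector about the tool's x, y, z in degrees, a list of three; "claw": the opening, from 0 (shut) to 1 (fully open). In form: {"travel": [[tx, ty, tz], ...], "rot": [[ax, ay, az], ...], "claw": [claw, ...]}. A call has 1 to 20 rows; each row is the pose to reach, as a shift and turn from the pose commanded when the call began, along the tool's axes at that moment; what a row does not reach only later rows make up. A row lasts 1/12 s, in which the tool goes at most 41.7 mm and 7.16 degrees, less where a joint would pass 70% of its speed; a pose out of reach is approached as far as the arm can. A call with a gripper value outside its range is refused whole. The fingers move at their own pace and stop on an object; "newtons" is the grip in N (left out, the last holds). Time passes only in rows, so rows that repeat a pose let the fingers close. It gives the time, the measured TCP pose, the force and the opening at its end, in the units of the state.
- r.get_state(): the state, without advancing time (a new reading comes with each control period).
- snapshot(name): name is "side" or "top"; returns a dict with "pixels" (420x560x3 uint8, red, green, blue), "z_map" (420x560 float32, m along the optical axis (not along the pixel's ray), 0 where there is no reading), "fov_y" (degrees; the focal length in pixels is half the picture's height over the tangent of half this angle, whatever the lens; pixels are square), "cx", "cy" (the principal point, pixels), "origin" and "attitude" of the camera in the world. Camera axes: x right, y up, looking along -z (the intrinsics and any distortion apply to the point x, -y, -z); pixel columns grow to the right and rows downward; lengths in m; the calibration is good to about 2 mm. A picture is of the moment at which its call begins.
- r.sign_off(): hands the job in, once; it reports no verdict.
The state is a dict: "time": time; "qpos": joint angles; "joint_vel": joint speeds; "joint_torque": joint torques, N m; "tool_pos": TCP position; "orientation": TCP orientation; "force": force on the tool from outside, world axes, zero at the start; "ft_torque": the same for the moment, N m; "finger_gap": finger opening in m.
Only numpy, scipy, OpenCV 4.12 (cv2) and the standard library are available. Lean on these libraries where they do the work, as an engineer would, in place of code of your own. Each camera call takes 0.05 s, during which the arm holds its last target. There are 200 camera calls.

## Working session

There is one attempt and no reset: what is moved stays moved. The work goes in short steps, Python scripts to look and compute and a tool call to move; the robot and the scene stay as the last step left them, time stands still between calls to the robot, and variables do not carry over. Pictures are saved under pics/ and viewed, about 8 in all and at most 12, crops included, and the job is handed in when it is done.

Besides the shell and the picture viewer there is one more tool, called after ">>>" by a JSON object that holds its "method" and its "body", one argument or row to a line. jog_arm: Moves the arm, as the interface text tells. Its arguments: {"type":"object","properties":{"travel":{"type":"array","items":{"type":"array","items":{"type":"number"}}},"rot":{"type":"array","items":{"type":"array","items":{"type":"number"}}},"claw":{"type":"array","items":{"type":"number"}},"newtons":{"type":"number"}},"required":["travel","rot","claw"]}

```bash
ls; mkdir -p pics; cat > h.py <<'E'
import numpy as np, cv2
from station import r, snapshot
def pts(s):
    H,W=s['z_map'].shape; f=H/2/np.tan(np.radians(s['fov_y'])/2)
    v,u=np.mgrid[:H,:W]; z=s['z_map']
    p=np.stack([(u-s['cx'])/f*z,-(v-s['cy'])/f*z,-z],-1)
    return p@np.array(s['attitude']).T+np.array(s['origin'])
E
python3 - <<'E'
from h import *
for n in ('top','side'):
    s=snapshot(n); cv2.imwrite(f'pics/{n}0.png',s['pixels'][...,::-1]); np.savez(f'pics/{n}0.npz',**s)
    print(n,{k:v for k,v in s.items() if k not in('pixels','z_map')})
    print((s['z_map']==0).mean())
print(r.get_state())
E
```

```text
pics
top {'fov_y': 47.57946992182514, 'cx': 284.45371362953273, 'cy': 209.79343406175704, 'origin': array([0.26948295, 0.03158106, 1.22216154]), 'attitude': array([[-0.03641315,  0.97766021, -0.2070135 ],
       [-0.99933619, -0.0353897 ,  0.00864618],
       [ 0.00112688,  0.20719091,  0.97829988]])}
0.004060374149659864
side {'fov_y': 44.900412044653166, 'cx': 276.7661417724412, 'cy': 198.98400298391414, 'origin': array([-0.02172814, -1.0163674 ,  0.96819384]), 'attitude': array([[ 0.8988989 ,  0.25590141, -0.35566169],
       [-0.43798939,  0.54718429, -0.71327038],
       [ 0.01208559,  0.79693401,  0.60394546]])}
0.004026360544217687
{'time': 0.1, 'qpos': array([-1.19316828,  0.53710656, -0.00446671,  1.53875636,  0.00260083,
        1.06729172, -0.07120841]), 'joint_vel': array([ 0.00121879, -0.002839  , -0.00066097, -0.00161294,  0.00044148,
       -0.00037155,  0.00148564]), 'joint_torque': array([ 2.16669076e-03, -5.72081316e+01,  9.93628241e-01, -2.52232218e+01,
       -5.62136143e-02,  1.34733558e-02,  3.84421173e-05]), 'tool_pos': array([0.27887035, 0.58653085, 0.23792295]), 'orientation': array([[-9.03152252e-01,  4.29320019e-01, -5.75057706e-04],
       [ 4.29320392e-01,  9.03151100e-01, -1.44603337e-03],
       [-1.01447076e-04, -1.55287230e-03, -9.99998789e-01]]), 'force': array([ 0.3843211 ,  0.92904622, -0.1680255 ]), 'ft_torque': array([-0.04392905, -0.02902207,  0.02705313]), 'finger_gap': 0.08817421624846773}
```

View pics/top0.png

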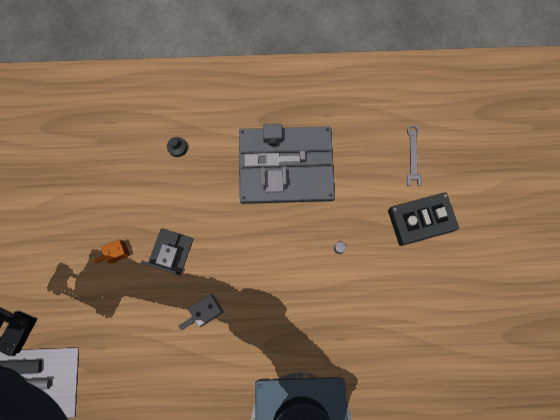

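View pics/side0.png

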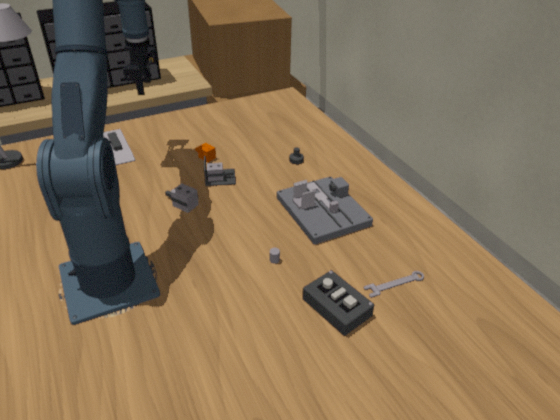

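The top view shows the rack with a holder at (170,252), a second grey holder at (205,310), an orange one at (115,250), the viewer at (287,165), the key box at (423,218), the wrench at (413,157), the mill at (177,147) and the stub at (341,247). I'll make enlarged crops and height maps.

```bash
python3 - <<'E'
from h import *
s=dict(np.load('pics/top0.npz')); P=pts(s); im=s['pixels'][...,::-1]
def crop(x,y,w,h,k): return cv2.resize(im[y:y+h,x:x+w],None,fx=k,fy=k,interpolation=cv2.INTER_CUBIC)
a=crop(140,222,90,115,4); a=cv2.resize(a,(360,460)); 
b=crop(232,118,110,90,4); c=crop(380,185,85,65,4)
M=np.zeros((600,800,3),np.uint8); M[:460,:360]=a; M[:360,360:800]=b; M[340:600,360:700]=c
cv2.imwrite('pics/m.png',np.clip(M*1.6,0,255))
np.set_printoptions(linewidth=220)
print('bench z',np.median(P[300:330,400:500,2]))
def zs(x0,x1,y0,y1,st): print((P[y0:y1:st,x0:x1:st,2]*1000).round().astype(int))
zs(146,196,226,276,2)
zs(178,226,290,332,3)
zs(388,460,192,246,3)
E
```

```text
bench z 0.0017061196988552574
[[   5    3   -2   -2    0    5    1    4    3   -4    7    2    1    0    3    2    5    0    4   -2    2    0    2    4    1]
 [   4    5   -2    1    2    1   -1    0   10   -2    2    2    2   -3   -2    0    4   -1    1    2    2    0    6    0    5]
 [   0    7   -1    3    1    4    3   10    4    6    7    0    2    6    2    0    4   -2    0   -1    3    2    3    1    1]
 [  -2    2   -3    0    2    5    5    4    9    3    5    7    8    9    9    5    3    1   -1 1222 1222    0    5    0    6]
 [   3    0    0    0    0   -1   10    6    8    6    9    9    7    8    5   24   28   10    9    0   -1    2    1    4    4]
 [   6    1    2    3    2   -3    7    9    9    9    2    9   10    5   30   30   27    9    7    8    7    3    1   -5    2]
 [  -2   -4    2    1    2    3    9    8    7    8    8    5   12    7   28   25   14    8    9    7    7    9   10    9    1]
 [   3    3    5    4    1   10   10   10   10    8    8    5    8    7   33   28    9    8    8    8    4    9    6    4    4]
 [   1    1   -1    4    5    3    4    2    7
[... 4926 characters left out ...]
 45   44   44   52   51   46   47   46   50   46   49   47   48   41   40   25   -1    3]
 [   0    2    0   18   48   40   49   50   49   46   46   47   45   49   43   47   46   38   -1    2   -1    3    1    2]
 [   1    1    0   11   41   49   48   49   44   41   43   45   51   41   15    3    4   -2    1    3    0    3   -1    4]
 [  -2   -2    3    2   34   42   47   44   48   44   31   -1   -1    0    0    0    8    1    0    5    4    0    0    3]
 [   3    4    2    2   25   43   39    8   -1    1    0    3    1    4    4   -1    0    3    0    8    4    2   -1    0]][ WARN:0@0.683] global loadsave.cpp:1063 imwrite_ Unsupported depth image for selected encoder is fallbacked to CV_8U.
```

View pics/m.png

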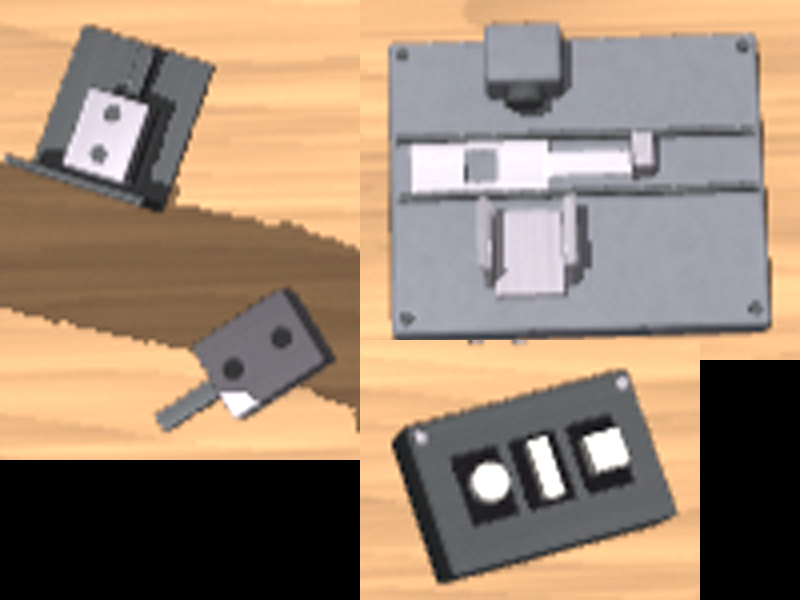

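The crops show: the rack's holder (top about 52 mm, smaller than the 60 mm loose one) has its bar pointing up and to the right. The viewer is nearly aligned with world. The keys run round, long, square from left (+y) to right. Next I'll fit poses from both views.

```bash
cat >> h.py <<'E'
def ray(s,uv,h):
    H=s['z_map'].shape[0]; f=H/2/np.tan(np.radians(s['fov_y'])/2); uv=np.atleast_2d(uv).astype(float)
    d=np.c_[(uv[:,0]-s['cx'])/f,-(uv[:,1]-s['cy'])/f,-np.ones(len(uv))]@np.array(s['attitude']).T
    o=np.array(s['origin']); return (o+d*((h-o[2])/d[:,2])[:,None])[:,:2]
def rect(s,m,h,name=''):
    n,l,st,_=cv2.connectedComponentsWithStats(m.astype(np.uint8)); k=1+st[1:,4].argmax()
    v,u=np.where(l==k); c,wh,a=cv2.minAreaRect((ray(s,np.c_[u,v],h)*1000).astype(np.float32))
    print(name,'px',st[k,:5],'centre',np.round(c,1),'size',np.round(wh,1),'ang',round(a,2)); return np.array(c),a
def box(s,x0,x1,y0,y1):
    m=np.zeros(s['z_map'].shape,bool); m[y0:y1,x0:x1]=1; return m
E
python3 - <<'E'
from h import *
for n in('top','side'):
    s=dict(np.load(f'pics/{n}0.npz')); P=pts(s); b=s['z_map']; x,y,z=np.moveaxis(P,-1,0)*1000
    z=cv2.medianBlur(z.astype(np.float32),3); g=s['pixels'].min(-1); sat=np.ptp(s['pixels'].astype(int),axis=-1)
    print(n,'bench',np.median(z[(x>350)&(x<450)&(abs(y-50)<40)]))
    near=lambda cx,cy,R:(x-cx)**2+(y-cy)**2<R*R
    c=lambda u,v,h:ray(S,[[u,v]],h)[0]*1000
    S=dict(np.load('pics/top0.npz'))
    h0=c(167,254,52)if 0 else ray(S,[[167,254]],.052)[0]*1000
    rect(s,near(*h0,60)&(z>44)&(z<59.5),.052,'holder top')
    rect(s,near(*h0,90)&(z>60)&(z<70),.062,'wall')
    k0=ray(S,[[423,218]],.045)[0]*1000
    rect(s,near(*k0,110)&(z>38)&(z<80),.045,'keybox')
    for nm,uv,h in(('round',(412,220),.062),('long',(427,216),.056),('sq',(441,212),.062)):
        q=ray(S,[uv],h)[0]*1000
        rect(s,near(*q,24)&(z>42)&(g>130),h,nm)
    v0=ray(S,[[287,165]],.03)[0]*1000
    rect(s,near(*v0,190)&(z>20),.03,'slab')
    t0=ray(S,[[302,156]],.063)[0]*1000
    rect(s,near(*t0,22)&(z>50)&(z<75),.063,'tab')
    q=ray(S,[[275,180]],.038)[0]*1000
    rect(s,near(*q,60)&(z>75)&(z<100),.091,'cheek')
    rect(s,near(*q,60)&(z>34)&(z<50)&(g>90),.038,'floor')
    for nm,uv,h in(('stub',(340,246),.035),('mill',(177,147),.05),('wrench',(413,157),.005)):
        q=ray(S,[uv],h)[0]*1000
        rect(s,near(*q,110 if nm=='wrench' else 40)&((z>20)if nm!='wrench' else (sat<40)),h,nm)
    q=ray(S,[[205,310]],.06)[0]*1000; rect(s,near(*q,80)&(z>15),.06,'big')
E
```

```text
top bench 1.4784596
holder top px [156 244  22  24 341] centre [413.8 315.4] size [41.4 50. ] ang 70.81
wall px [141 261  34  12  77] centre [386.5 334.6] size [85.   5.7] ang 70.51
keybox px [ 391  192   68   52 2321] centre [ 486.6 -329.7] size [100.  151.9] ang 13.21
round px [408 216   9   9  63] centre [ 477.7 -293.9] size [20.1 20.2] ang 87.92
long px [422 209   9  15  67] centre [ 487.4 -331.3] size [35.8 11.3] ang 12.73
sq px [436 207  11  10  74] centre [ 496.3 -368.3] size [21.2 20.9] ang 12.29
slab px [ 239  123   96   79 6946] centre [651.9  12.8] size [244.7 212.4] ang 89.36
tab px [300 150   6  11  57] centre [655.8 -29.8] size [12.8 26.7] ang 87.53
cheek px [261 167   4  19  58] centre [596.   72.6] size [ 7.4 46.1] ang 88.42
floor px [265 169  18  23 334] centre [599.6  46.3] size [43.6 58.7] ang 87.93
stub px [335 242  11  11 102] centre [ 420.5 -114.6] size [25.1 25.5] ang 86.65
mill px [167 137  19  18 253] centre [697.7 295.6] size [46.4 46.6] ang 0.39
wrench px [407 125  15  61 497] centre [ 665.1 -331.2] size [ 37.1 169.8] ang 84.86
big px [179 294  44  36 742] 
[... 499 characters left out ...]
  10  73] centre [ 495.6 -370.6] size [23.6 21.8] ang 13.09
slab px [ 276  176   97   64 3600] centre [656.4  14.2] size [269.5 229.7] ang 89.69
tab px [329 200   9   7  51] centre [652.  -34.4] size [30.6 23.5] ang 59.34
cheek px [293 180  14   7  62] centre [592.1  62.8] size [22.1 46.4] ang 83.61
floor px [293 193  22  15 140] centre [588.8  46.1] size [55.1 74.4] ang 23.65
stub px [269 247  11  11  94] centre [ 418.5 -121.8] size [38.9 26.8] ang 64.72
mill px [290 147  13  12 104] centre [692.3 276.9] size [70.5 40.7] ang 65.11
wrench px [364 271  60  27 441] centre [ 666.5 -328.9] size [ 40.2 170.8] ang 87.33
big px [165 183  33  26 529] centre [270.5 192.6] size [ 86.9 112.8] ang 19.44
```

```bash
cat >> h.py <<'E'
def go(x,y,z,yang,st=None):
    """tool-frame travel (cm) and rot (deg) to put TCP at x,y,z mm, tool down, jaw axis at yang deg"""
    from scipy.spatial.transform import Rotation as Ro
    st=st or r.get_state(); R=np.array(st['orientation']); a=np.radians(yang)
    Y=np.array([np.cos(a),np.sin(a),0]); Z=np.array([0,0,-1.]); T=np.c_[np.cross(Y,Z),Y,Z]
    print('travel',np.round(R.T@(np.array([x,y,z])/1000-st['tool_pos'])*100,2),'rot',np.round(Ro.from_matrix(R.T@T).as_rotvec(degrees=True),1))
E
python3 - <<'E'
from h import *
s=dict(np.load('pics/top0.npz')); im=s['pixels']; g=cv2.cvtColor(im,cv2.COLOR_RGB2GRAY).astype(np.float32)
H=[]
for u,v in((403,53),(742,46),(406,318),(754,307)):
    u=int(232+(u-360)/4); v=int(118+v/4); w=g[v-3:v+4,u-3:u+4]; k=np.clip(np.median(w)-10-w,0,None)
    yy,xx=np.mgrid[v-3:v+4,u-3:u+4]; p=(xx*k).sum()/k.sum(),(yy*k).sum()/k.sum(); H.append(ray(s,[p],.030)[0]*1000); print(p,H[-1].round(1))
H=np.array(H); c=H.mean(0); d=(H[0]+H[2]-H[1]-H[3]); yaw=np.degrees(np.arctan2(d[1],d[0]))-90
d2=(H[0]+H[1]-H[2]-H[3]); yaw2=np.degrees(np.arctan2(d2[1],d2[0])); print('c',c,yaw,yaw2, np.linalg.norm(d)/2,np.linalg.norm(d2)/2)
y=np.radians((yaw+yaw2)/2); R=np.array([[np.cos(y),-np.sin(y)],[np.sin(y),np.cos(y)]])
n=c-R@[50,-32.5]; print('nest',n,'port',n+R@[60,0],'tab',n+R@[60,-75])
go(413.8,315.4,120,70.7)
E
```

```text
(np.float64(241.98461538461538), np.float64(131.26666666666668)) [738.4 125.8]
(np.float64(327.23766816143495), np.float64(129.25112107623318)) [ 736.  -100.4]
(np.float64(243.24864864864864), np.float64(197.25945945945946)) [558.5 125.8]
(np.float64(330.2522522522523), np.float64(194.52702702702703)) [557.7 -98.3]
c [647.63715025  13.21851297] -0.4246589730727095 -0.32380763686633196 225.11712229842098 179.1055864781582
nest [597.8504924   46.04439756] port [657.84921255  45.65250415] tab [657.35934578 -29.34589604]
travel [-23.83 -18.68  11.82] rot [-0.1  0.  -6.1]
```

>>> {"method": "jog_arm", "body": {
  "travel": [
    [-23.8,-18.7,11.8],
    [-23.8,-18.7,11.8],
    [-23.8,-18.7,11.8],
    [-23.8,-18.7,11.8],
    [-23.8,-18.7,11.8],
    [-23.8,-18.7,11.8],
    [-23.8,-18.7,11.8],
    [-23.8,-18.7,11.8],
    [-23.8,-18.7,11.8],
    [-23.8,-18.7,11.8],
    [-23.8,-18.7,11.8],
    [-23.8,-18.7,11.8]
  ],
  "rot": [
    [0,0,-6.1],
    [0,0,-6.1],
    [0,0,-6.1],
    [0,0,-6.1],
    [0,0,-6.1],
    [0,0,-6.1],
    [0,0,-6.1],
    [0,0,-6.1],
    [0,0,-6.1],
    [0,0,-6.1],
    [0,0,-6.1],
    [0,0,-6.1]
  ],
  "claw": [1,1,1,1,1,1,1,1,1,1,1,1]
}}

```text
time: 1.1
tool_pos: [0.4132, 0.3179, 0.1212]
orientation: [[-0.944, 0.329, 0.0], [0.329, 0.944, 0.001], [0.0, 0.001, -1.0]]
force: [-0.3, 0.6, -0.3]
finger_gap: 0.088
```

```bash
python3 - <<'E'
from h import *
print(r.get_state()['tool_pos'],r.get_state()['qpos'].round(2),r.get_state()['force']); go(413.8,315.4,20,70.7)
E
```

```text
[0.41317639 0.31788782 0.12115758] [-0.74  0.49  0.    1.97 -0.    0.69  0.5 ] [-0.29187324  0.60971206 -0.32217326]
travel [-0.14 -0.23 10.12] rot [ 0.1 -0.   0.1]
```

>>> {"method": "jog_arm", "body": {
  "travel": [
    [-0.1,-0.2,3],
    [-0.1,-0.2,6],
    [-0.1,-0.2,8],
    [-0.1,-0.2,10.1],
    [-0.1,-0.2,10.1],
    [-0.1,-0.2,10.1],
    [-0.1,-0.2,10.1],
    [-0.1,-0.2,10.1],
    [-0.1,-0.2,10.1],
    [-0.1,-0.2,10.1],
    [-0.1,-0.2,10.1],
    [-0.1,-0.2,10.1],
    [-0.1,-0.2,10.1]
  ],
  "rot": [
    [0,0,0],
    [0,0,0],
    [0,0,0],
    [0,0,0],
    [0,0,0],
    [0,0,0],
    [0,0,0],
    [0,0,0],
    [0,0,0],
    [0,0,0],
    [0,0,0],
    [0,0,0],
    [0,0,0]
  ],
  "claw": [1,1,1,1,1,0.4,0.4,0.4,0.4,0.4,0.4,0.4,0.4],
  "newtons": 30
}}

```text
time: 2.18
tool_pos: [0.4147, 0.3147, 0.0202]
orientation: [[-0.944, 0.331, 0.001], [0.331, 0.944, 0.002], [-0.001, 0.002, -1.0]]
force: [0.8, 2.2, 3.5]
finger_gap: 0.04
```

>>> {"method": "jog_arm", "body": {
  "travel": [
    [0,0,0],
    [0,0,0],
    [0,0,-1],
    [0,0,-3],
    [0,0,-6],
    [0,0,-9],
    [0,0,-11],
    [0,0,-11],
    [0,0,-11]
  ],
  "rot": [
    [0,0,0],
    [0,0,0],
    [0,0,0],
    [0,0,0],
    [0,0,0],
    [0,0,0],
    [0,0,0],
    [0,0,0],
    [0,0,0]
  ],
  "claw": [0.2,0.2,0.2,0.2,0.2,0.2,0.2,0.2,0.2],
  "newtons": 45
}}

```text
time: 2.93
tool_pos: [0.4137, 0.3131, 0.1298]
orientation: [[-0.944, 0.331, -0.0], [0.331, 0.944, -0.0], [-0.0, -0.0, -1.0]]
force: [0.4, 0.2, -4.5]
finger_gap: 0.0396
```

```bash
python3 - <<'E'
from h import *
st=r.get_state(); print(st['tool_pos'],st['finger_gap'],st['force']); go(420,50,60,89.6)
E
```

```text
[0.4137252  0.31311415 0.12981905] 0.03964170534449066 [ 0.3523436   0.17750749 -4.48037023]
travel [ -9.31 -24.62   6.99] rot [ -0.    0.  -18.9]
```

>>> {"method": "jog_arm", "body": {
  "travel": [
    [-1.5,-3.5,0],
    [-3,-7,0],
    [-4.5,-11,0],
    [-6,-15,1],
    [-7.5,-19,2],
    [-9,-23,4],
    [-9.3,-24.6,6],
    [-9.3,-24.6,7],
    [-9.3,-24.6,7],
    [-9.3,-24.6,7],
    [-9.3,-24.6,7]
  ],
  "rot": [
    [0,0,-3],
    [0,0,-6],
    [0,0,-9],
    [0,0,-12],
    [0,0,-15],
    [0,0,-18],
    [0,0,-18.9],
    [0,0,-18.9],
    [0,0,-18.9],
    [0,0,-18.9],
    [0,0,-18.9]
  ],
  "claw": [0.2,0.2,0.2,0.2,0.2,0.2,0.2,0.2,0.2,0.2,0.2]
}}

```text
time: 3.85
tool_pos: [0.4202, 0.0519, 0.0595]
orientation: [[-1.0, 0.006, -0.001], [0.006, 1.0, 0.0], [0.001, 0.0, -1.0]]
force: [0.4, 1.1, -4.1]
finger_gap: 0.0396
```

```bash
python3 - <<'E'
from h import *
st=r.get_state(); print(st['tool_pos'],st['orientation'].round(3)[:2,1],st['finger_gap'],st['force']); go(420,50,15,89.6)
E
```

```text
[0.42015292 0.05187233 0.05954503] [0.006 1.   ] 0.03960725752556068 [ 0.42068614  1.14721952 -4.12341544]
travel [ 0.01 -0.19  4.45] rot [ 0.  -0.   0.1]
```

>>> {"method": "jog_arm", "body": {
  "travel": [
    [0,0,2],
    [0,0,3.5],
    [0,0,4],
    [0,0,4.3],
    [0,0,4.5],
    [0,0,4.6],
    [0,0,4.6]
  ],
  "rot": [
    [0,0,0],
    [0,0,0],
    [0,0,0],
    [0,0,0],
    [0,0,0],
    [0,0,0],
    [0,0,0]
  ],
  "claw": [0.2,0.2,0.2,0.2,0.2,0.2,0.2]
}}

```text
time: 4.43
tool_pos: [0.4209, 0.0512, 0.0143]
orientation: [[-1.0, 0.007, 0.001], [0.007, 1.0, 0.0], [-0.001, 0.0, -1.0]]
force: [0.4, 0.5, -4.1]
finger_gap: 0.0398
```

>>> {"method": "jog_arm", "body": {
  "travel": [
    [0,0,0.1],
    [0,0,0.2],
    [0,0,0.2]
  ],
  "rot": [
    [0,0,0],
    [0,0,0],
    [0,0,0]
  ],
  "claw": [0.2,0.2,0.2]
}}

```text
time: 4.68
tool_pos: [0.421, 0.0511, 0.0141]
orientation: [[-1.0, 0.007, 0.001], [0.007, 1.0, 0.0], [-0.001, 0.0, -1.0]]
force: [-7.5, 0.5, 33.9]
finger_gap: 0.0395
```

>>> {"method": "jog_arm", "body": {
  "travel": [
    [0,0,-0.15],
    [0,0,-0.15],
    [0,0,-0.15],
    [0,0,-0.15],
    [0,0,-0.15],
    [0,0,-0.15],
    [0,0,-0.15],
    [0,0,-2],
    [0,0,-5],
    [0,0,-8],
    [0,0,-10],
    [0,0,-10],
    [0,0,-10]
  ],
  "rot": [
    [0,0,0],
    [0,0,0],
    [0,0,0],
    [0,0,0],
    [0,0,0],
    [0,0,0],
    [0,0,0],
    [0,0,0],
    [0,0,0],
    [0,0,0],
    [0,0,0],
    [0,0,0],
    [0,0,0]
  ],
  "claw": [0.2,0.8,0.8,0.8,0.8,0.8,0.8,0.8,0.8,0.8,0.8,0.8,0.8]
}}

```text
time: 5.77
tool_pos: [0.4211, 0.0509, 0.1124]
orientation: [[-1.0, 0.008, 0.002], [0.008, 1.0, 0.0], [-0.002, 0.0, -1.0]]
force: [0.3, -0.4, 0.7]
finger_gap: 0.0706
```

```bash
python3 - <<'E'
from h import *
st=r.get_state(); print(st['tool_pos'],st['qpos'].round(2),st['finger_gap'],st['force']); go(420,50,130,-0.4)
s=snapshot('side'); cv2.imwrite('pics/side1.png',cv2.resize(s['pixels'][60:300,120:440,::-1],None,fx=2.5,fy=2.5))
E
```

```text
[0.42111108 0.05093735 0.11240497] [-0.18  0.37 -0.05  2.21  0.03  0.56  1.3 ] 0.07058727146942397 [ 0.31960802 -0.39033196  0.72296645]
travel [ 0.11 -0.09 -1.76] rot [ 0.1  0.1 90. ]
```

View pics/side1.png

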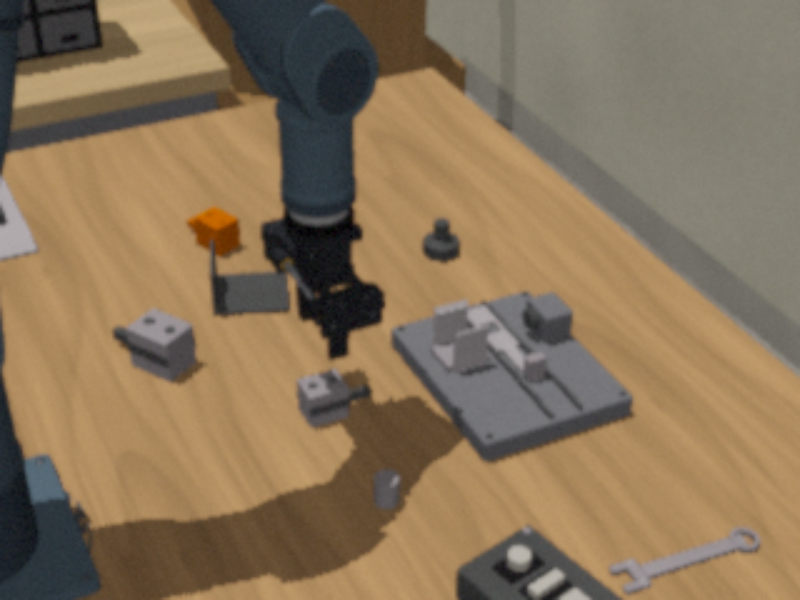

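The holder stands upright at crop (325,398) with its bar towards +x. Next: turn the gripper 90° and regrasp by the ends.

>>> {"method": "jog_arm", "body": {
  "travel": [
    [0,0,0],
    [0,0,0],
    [0,0,0],
    [0,0,0],
    [0,0,0],
    [0,0,0],
    [0,0,0],
    [0,0,0],
    [0,0,0],
    [0,0,0],
    [0,0,0],
    [0,0,0],
    [0,0,0],
    [0,0,0],
    [0,0,0],
    [0,0,0]
  ],
  "rot": [
    [0,0,7],
    [0,0,14],
    [0,0,21],
    [0,0,28],
    [0,0,35],
    [0,0,42],
    [0,0,49],
    [0,0,56],
    [0,0,63],
    [0,0,70],
    [0,0,77],
    [0,0,84],
    [0,0,90],
    [0,0,90],
    [0,0,90],
    [0,0,90]
  ],
  "claw": [1,1,1,1,1,1,1,1,1,1,1,1,1,1,1,1]
}}

```text
time: 7.15
tool_pos: [0.4198, 0.0507, 0.111]
orientation: [[0.004, 1.0, -0.001], [1.0, -0.004, -0.001], [-0.001, -0.001, -1.0]]
force: [-0.0, 0.1, -1.0]
finger_gap: 0.0881
```

```bash
python3 - <<'E'
from h import *
st=r.get_state(); print(st['tool_pos'],st['orientation'].round(3),st['finger_gap']); go(420,51.1,25,-0.4)
E
```

```text
[0.41984075 0.05065708 0.11103656] [[ 0.004  1.    -0.001]
 [ 1.    -0.004 -0.001]
 [-0.001 -0.001 -1.   ]] 0.0880982971967272
travel [0.05 0.03 8.6 ] rot [-0.1  0.1  0.2]
```

>>> {"method": "jog_arm", "body": {
  "travel": [
    [0,0,3],
    [0,0,5.5],
    [0,0,7.5],
    [0,0,8.5],
    [0,0,8.6],
    [0,0,8.6],
    [0,0,8.6],
    [0,0,8.6],
    [0,0,8.6],
    [0,0,8.6],
    [0,0,8.6],
    [0,0,8.6],
    [0,0,8.6]
  ],
  "rot": [
    [0,0,0],
    [0,0,0],
    [0,0,0],
    [0,0,0],
    [0,0,0],
    [0,0,0],
    [0,0,0],
    [0,0,0],
    [0,0,0],
    [0,0,0],
    [0,0,0],
    [0,0,0],
    [0,0,0]
  ],
  "claw": [1,1,1,1,1,1,0.5,0.5,0.5,0.5,0.5,0.5,0.4],
  "newtons": 30
}}

```text
time: 8.23
tool_pos: [0.4201, 0.051, 0.0259]
orientation: [[0.007, 1.0, -0.001], [1.0, -0.007, 0.0], [0.0, -0.001, -1.0]]
force: [-1.9, 0.5, 7.0]
finger_gap: 0.0503
```

>>> {"method": "jog_arm", "body": {
  "travel": [
    [0,0,0],
    [0,0,0],
    [0,0,-1],
    [0,0,-3],
    [0,0,-6],
    [0,0,-9],
    [0,0,-12],
    [0,0,-12.5],
    [0,0,-12.5],
    [0,0,-12.5]
  ],
  "rot": [
    [0,0,0],
    [0,0,0],
    [0,0,0],
    [0,0,0],
    [0,0,0],
    [0,0,0],
    [0,0,0],
    [0,0,0],
    [0,0,0],
    [0,0,0]
  ],
  "claw": [0.4,0.4,0.4,0.4,0.4,0.4,0.4,0.4,0.4,0.4],
  "newtons": 50
}}

```text
time: 9.07
tool_pos: [0.4196, 0.051, 0.1501]
orientation: [[0.007, 1.0, -0.001], [1.0, -0.007, 0.0], [0.0, -0.001, -1.0]]
force: [-0.6, 0.1, -4.8]
finger_gap: 0.0498
```

```bash
python3 - <<'E'
from h import *
st=r.get_state(); print(st['tool_pos'],st['finger_gap'],st['force']); go(597.5,46,145,-0.4)
E
```

```text
[0.41963434 0.05097935 0.15010527] 0.049826871967340425 [-0.55462904  0.12799534 -4.77464836]
travel [-0.37 17.79  0.5 ] rot [-0. -0.  0.]
```

>>> {"method": "jog_arm", "body": {
  "travel": [
    [0,2,0],
    [0,5,0],
    [-0.1,8,0],
    [-0.2,11,0],
    [-0.3,14,0],
    [-0.4,16.5,0.3],
    [-0.4,17.8,0.5],
    [-0.4,17.8,0.5],
    [-0.4,17.8,0.5],
    [-0.4,17.8,0.5],
    [-0.4,17.8,0.5]
  ],
  "rot": [
    [0,0,0],
    [0,0,0],
    [0,0,0],
    [0,0,0],
    [0,0,0],
    [0,0,0],
    [0,0,0],
    [0,0,0],
    [0,0,0],
    [0,0,0],
    [0,0,0]
  ],
  "claw": [0.4,0.4,0.4,0.4,0.4,0.4,0.4,0.4,0.4,0.4,0.4]
}}

```text
time: 9.98
tool_pos: [0.5966, 0.0455, 0.1447]
orientation: [[0.007, 1.0, -0.003], [1.0, -0.007, 0.0], [-0.0, -0.003, -1.0]]
force: [-0.3, -0.2, -5.5]
finger_gap: 0.0496
```

```bash
python3 - <<'E'
from h import *
st=r.get_state(); print(st['tool_pos'],st['finger_gap'],st['force']); go(597.5,46,64,-0.4)
a=snapshot('side')['pixels'][130:250,240:400,::-1]; b=snapshot('top')['pixels'][110:210,230:340,::-1]
M=np.zeros((600,800,3),np.uint8); M[:300,:400]=cv2.resize(a,(400,300)); M[:364,400:800]=cv2.resize(b,(400,364)); cv2.imwrite('pics/n1.png',M[:364])
E
```

```text
[0.59660452 0.04552427 0.14473325] 0.049620924391649904 [-0.27650357 -0.15241339 -5.51480054]
travel [0.05 0.11 8.07] rot [-0.2  0.  -0. ]
```

View pics/n1.png

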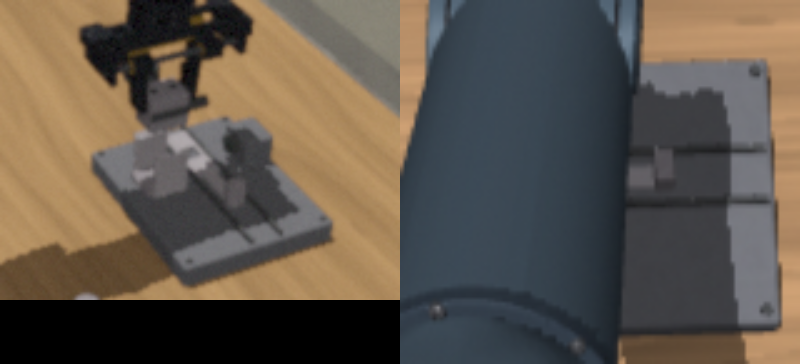

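The side view shows the holder gripped over the cheeks at (165,100); the top view is blocked by the arm. I'll lower it in stages and watch the force.

>>> {"method": "jog_arm", "body": {
  "travel": [
    [0,0.1,1],
    [0,0.1,2],
    [0,0.1,2.8],
    [0,0.1,3.4],
    [0,0.1,4],
    [0,0.1,4.5],
    [0,0.1,4.5]
  ],
  "rot": [
    [0,0,0],
    [0,0,0],
    [0,0,0],
    [0,0,0],
    [0,0,0],
    [0,0,0],
    [0,0,0]
  ],
  "claw": [0.4,0.4,0.4,0.4,0.4,0.4,0.4]
}}

```text
time: 10.67
tool_pos: [0.5986, 0.0454, 0.0994]
orientation: [[0.007, 1.0, -0.002], [1.0, -0.007, -0.0], [-0.0, -0.002, -1.0]]
force: [-1.0, -0.2, -4.4]
finger_gap: 0.0496
```

Already 10 mm below the cheek tops with no force. Continue.

>>> {"method": "jog_arm", "body": {
  "travel": [
    [0,-0.1,0.6],
    [0,-0.1,1.2],
    [0,-0.1,1.8],
    [0,-0.1,2.4],
    [0,-0.1,2.8],
    [0,-0.1,3.1],
    [0,-0.1,3.3],
    [0,-0.1,3.3]
  ],
  "rot": [
    [0,0,0],
    [0,0,0],
    [0,0,0],
    [0,0,0],
    [0,0,0],
    [0,0,0],
    [0,0,0],
    [0,0,0]
  ],
  "claw": [0.4,0.4,0.4,0.4,0.4,0.4,0.4,0.4]
}}

```text
time: 11.33
tool_pos: [0.5981, 0.0454, 0.0673]
orientation: [[0.007, 1.0, -0.001], [1.0, -0.007, -0.0], [-0.0, -0.001, -1.0]]
force: [-0.5, -0.7, -4.7]
finger_gap: 0.0497
```

>>> {"method": "jog_arm", "body": {
  "travel": [
    [0,0,0.1],
    [0,0,0.2],
    [0,0,0.25],
    [0,0,0.3],
    [0,0,0.3]
  ],
  "rot": [
    [0,0,0],
    [0,0,0],
    [0,0,0],
    [0,0,0],
    [0,0,0]
  ],
  "claw": [0.4,0.4,0.4,0.4,0.4]
}}

```text
time: 11.75
tool_pos: [0.5984, 0.0455, 0.0647]
orientation: [[0.007, 1.0, 0.0], [1.0, -0.007, 0.0], [0.0, 0.0, -1.0]]
force: [-0.1, -1.1, -4.5]
finger_gap: 0.0497
```

>>> {"method": "jog_arm", "body": {
  "travel": [
    [0,0,0.05],
    [0,0,0.1],
    [0,0,0.15],
    [0,0,0.15]
  ],
  "rot": [
    [0,0,0],
    [0,0,0],
    [0,0,0],
    [0,0,0]
  ],
  "claw": [0.4,0.4,0.4,0.4]
}}

```text
time: 12.08
tool_pos: [0.5985, 0.0455, 0.064]
orientation: [[0.008, 1.0, 0.0], [1.0, -0.008, 0.0], [0.0, 0.0, -1.0]]
force: [-2.7, -0.1, 4.6]
finger_gap: 0.0495
```

>>> {"method": "jog_arm", "body": {
  "travel": [
    [0,0,0],
    [0,0,0],
    [0,0,0],
    [0,0,0],
    [0,0,0],
    [0,0,0],
    [0,0,-1],
    [0,0,-3],
    [0,0,-6],
    [0,0,-9],
    [0,0,-9],
    [0,0,-9]
  ],
  "rot": [
    [0,0,0],
    [0,0,0],
    [0,0,0],
    [0,0,0],
    [0,0,0],
    [0,0,0],
    [0,0,0],
    [0,0,0],
    [0,0,0],
    [0,0,0],
    [0,0,0],
    [0,0,0]
  ],
  "claw": [0.8,0.8,0.8,0.8,0.8,0.8,0.8,0.8,0.8,0.8,0.8,0.8]
}}

```text
time: 13.08
tool_pos: [0.5998, 0.0456, 0.1556]
orientation: [[0.008, 1.0, 0.004], [1.0, -0.008, 0.001], [0.001, 0.004, -1.0]]
force: [-0.0, 1.1, -0.2]
finger_gap: 0.0708
```

```bash
python3 - <<'E'
from h import *
st=r.get_state(); print(st['tool_pos'],st['finger_gap'],st['force']); go(657,-29.5,150,89.6)
E
```

```text
[0.5998051  0.04558076 0.15562905] 0.07083737371774226 [-0.01400671  1.11180985 -0.23445823]
travel [-7.47  5.77  0.58] rot [  0.2   0.2 -90. ]
```

>>> {"method": "jog_arm", "body": {
  "travel": [
    [-1,1,0],
    [-2,2,0],
    [-3,3,0],
    [-4,4,0],
    [-5,5,0],
    [-6,5.8,0.6],
    [-7.5,5.8,0.6],
    [-7.5,5.8,0.6],
    [-7.5,5.8,0.6],
    [-7.5,5.8,0.6],
    [-7.5,5.8,0.6],
    [-7.5,5.8,0.6],
    [-7.5,5.8,0.6],
    [-7.5,5.8,0.6],
    [-7.5,5.8,0.6],
    [-7.5,5.8,0.6]
  ],
  "rot": [
    [0,0,-7],
    [0,0,-14],
    [0,0,-21],
    [0,0,-28],
    [0,0,-35],
    [0,0,-42],
    [0,0,-49],
    [0,0,-56],
    [0,0,-63],
    [0,0,-70],
    [0,0,-77],
    [0,0,-84],
    [0,0,-90],
    [0,0,-90],
    [0,0,-90],
    [0,0,-90]
  ],
  "claw": [0.5,0.5,0.5,0.5,0.5,0.5,0.5,0.5,0.5,0.5,0.5,0.5,0.5,0.5,0.5,0.5]
}}

```text
time: 14.42
tool_pos: [0.6554, -0.0299, 0.1466]
orientation: [[-1.0, 0.011, -0.001], [0.011, 1.0, 0.0], [0.001, 0.0, -1.0]]
force: [-0.0, 0.1, -0.6]
finger_gap: 0.0437
```

```bash
python3 - <<'E'
from h import *
st=r.get_state(); print(st['tool_pos'],st['orientation'].round(3)[:,1],st['finger_gap'],st['force']); go(657,-29.5,44,89.6)
s=snapshot('side')
cv2.imwrite('pics/n2.png',cv2.resize(s['pixels'][130:250,240:400,::-1],(640,480),interpolation=cv2.INTER_CUBIC))
E
```

```text
[ 0.65535066 -0.02989955  0.14661206] [0.011 1.    0.   ] 0.04374554358780016 [-0.01490901  0.07765606 -0.6086907 ]
travel [-0.18  0.04 10.26] rot [ 0.  -0.1 -0.2]
```

View pics/n2.png

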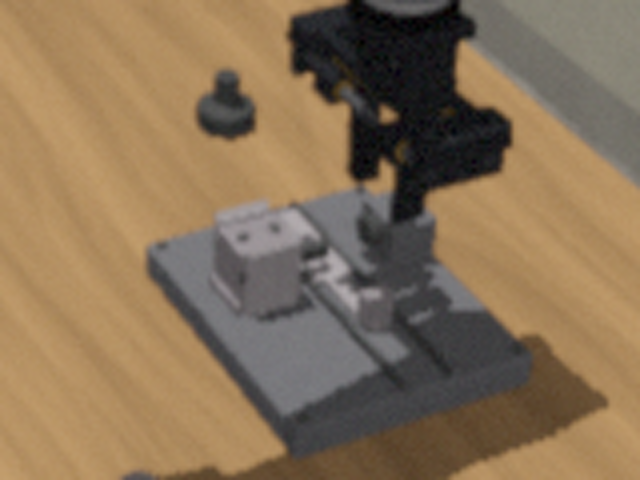

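The holder is seated in the nest at (260,260) and the tab is at (375,308). I'll descend on the tab and close.

>>> {"method": "jog_arm", "body": {
  "travel": [
    [-0.2,0,3],
    [-0.2,0,6],
    [-0.2,0,8],
    [-0.2,0,9.5],
    [-0.2,0,10.1],
    [-0.2,0,10.1],
    [-0.2,0,10.1],
    [-0.2,0,10.1],
    [-0.2,0,10.1],
    [-0.2,0,10.1],
    [-0.2,0,10.1]
  ],
  "rot": [
    [0,0,0],
    [0,0,0],
    [0,0,0],
    [0,0,0],
    [0,0,0],
    [0,0,0],
    [0,0,0],
    [0,0,0],
    [0,0,0],
    [0,0,0],
    [0,0,0]
  ],
  "claw": [0.5,0.5,0.5,0.5,0.5,0.5,0.05,0.05,0.05,0.05,0.05],
  "newtons": 20
}}

```text
time: 15.38
tool_pos: [0.6585, -0.0294, 0.0472]
orientation: [[-1.0, 0.007, 0.002], [0.007, 1.0, 0.001], [-0.002, 0.001, -1.0]]
force: [0.0, 1.8, 3.4]
finger_gap: 0.0138
```

>>> {"method": "jog_arm", "body": {
  "travel": [
    [0,0,0],
    [0,-0.5,0],
    [0,-1,0],
    [0,-1.5,0],
    [0,-2,0],
    [0,-2.5,0],
    [0,-3,0],
    [0,-3,0],
    [0,-3,0]
  ],
  "rot": [
    [0,0,0],
    [0,0,0],
    [0,0,0],
    [0,0,0],
    [0,0,0],
    [0,0,0],
    [0,0,0],
    [0,0,0],
    [0,0,0]
  ],
  "claw": [0.05,0.05,0.05,0.05,0.05,0.05,0.05,0.05,0.05]
}}

```text
time: 16.13
tool_pos: [0.6583, -0.0601, 0.0471]
orientation: [[-1.0, 0.008, 0.002], [0.008, 1.0, 0.0], [-0.002, 0.0, -1.0]]
force: [-1.3, 1.3, 5.7]
finger_gap: 0.0138
```

Moved 30.7 mm. Release and rise.

>>> {"method": "jog_arm", "body": {
  "travel": [
    [0,0,0],
    [0,0,0],
    [0,0,0],
    [0,0,0],
    [0,0,-1],
    [0,0,-4],
    [0,0,-8],
    [0,0,-11],
    [0,0,-11],
    [0,0,-11]
  ],
  "rot": [
    [0,0,0],
    [0,0,0],
    [0,0,0],
    [0,0,0],
    [0,0,0],
    [0,0,0],
    [0,0,0],
    [0,0,0],
    [0,0,0],
    [0,0,0]
  ],
  "claw": [0.5,0.5,0.5,0.5,0.5,0.5,0.5,0.5,0.5,0.5]
}}

```text
time: 16.97
tool_pos: [0.659, -0.0602, 0.159]
orientation: [[-1.0, 0.008, 0.005], [0.008, 1.0, -0.0], [-0.005, -0.0, -1.0]]
force: [-1.4, 0.2, -0.0]
finger_gap: 0.044
```

```bash
python3 - <<'E'
from h import *
st=r.get_state(); print(st['tool_pos'],st['finger_gap'],st['force']); go(478,-295.5,120,13.2); go(478,-295.5,120,13.2-180)
E
```

```text
[ 0.65902219 -0.06015464  0.15900076] 0.04403130392695389 [-1.39590223  0.17732615 -0.01529776]
travel [ 17.94 -23.67   3.82] rot [ 0.2  0.2 76.4]
travel [ 17.94 -23.67   3.82] rot [  -0.3    0.2 -103.6]
```

>>> {"method": "jog_arm", "body": {
  "travel": [
    [2,-3,0],
    [4,-6,0],
    [6,-9,0],
    [8,-12,0],
    [10,-15,0],
    [12,-18,0],
    [14,-21,1],
    [16,-23.7,2],
    [17.9,-23.7,3.8],
    [17.9,-23.7,3.8],
    [17.9,-23.7,3.8],
    [17.9,-23.7,3.8],
    [17.9,-23.7,3.8],
    [17.9,-23.7,3.8]
  ],
  "rot": [
    [0,0,7],
    [0,0,14],
    [0,0,21],
    [0,0,28],
    [0,0,35],
    [0,0,42],
    [0,0,49],
    [0,0,56],
    [0,0,63],
    [0,0,70],
    [0,0,76.4],
    [0,0,76.4],
    [0,0,76.4],
    [0,0,76.4]
  ],
  "claw": [0,0,0,0,0,0,0,0,0,0,0,0,0,0]
}}

```text
time: 18.13
tool_pos: [0.4767, -0.2953, 0.1178]
orientation: [[-0.232, 0.973, -0.001], [0.973, 0.232, 0.0], [0.0, -0.001, -1.0]]
force: [-0.3, 0.2, -0.4]
finger_gap: 0.0006
```

```bash
python3 - <<'E'
from h import *
st=r.get_state(); print(st['tool_pos'],st['finger_gap'],st['force']); go(478,-295.5,66,13.2)
E
```

```text
[ 0.47667285 -0.29525766  0.11780583] 0.0005694014223811229 [-0.25081893  0.16140642 -0.35980812]
travel [-0.06  0.13  5.18] rot [-0.  -0.   0.2]
```

>>> {"method": "jog_arm", "body": {
  "travel": [
    [0,0.1,3],
    [0,0.1,4.6],
    [0,0.1,5.2],
    [0,0.1,5.6],
    [0,0.1,5.9],
    [0,0.1,6.1],
    [0,0.1,6.2],
    [0,0.1,6.2]
  ],
  "rot": [
    [0,0,0],
    [0,0,0],
    [0,0,0],
    [0,0,0],
    [0,0,0],
    [0,0,0],
    [0,0,0],
    [0,0,0]
  ],
  "claw": [0,0,0,0,0,0,0,0]
}}

```text
time: 18.8
tool_pos: [0.4783, -0.2958, 0.0567]
orientation: [[-0.228, 0.974, 0.001], [0.974, 0.228, -0.001], [-0.001, 0.001, -1.0]]
force: [0.1, -0.4, 0.2]
finger_gap: 0.0
```

>>> {"method": "jog_arm", "body": {
  "travel": [
    [0,0,0.1],
    [0,0,0.2],
    [0,0,0.3],
    [0,0,0.3]
  ],
  "rot": [
    [0,0,0],
    [0,0,0],
    [0,0,0],
    [0,0,0]
  ],
  "claw": [0,0,0,0]
}}

```text
time: 19.13
tool_pos: [0.4785, -0.2959, 0.0535]
orientation: [[-0.228, 0.974, 0.001], [0.974, 0.228, -0.001], [-0.001, 0.001, -1.0]]
force: [1.2, -0.6, 2.0]
finger_gap: 0.0004
```

>>> {"method": "jog_arm", "body": {
  "travel": [
    [0,0,0.05],
    [0,0,0.1],
    [0,0,0.15],
    [0,0,0.15]
  ],
  "rot": [
    [0,0,0],
    [0,0,0],
    [0,0,0],
    [0,0,0]
  ],
  "claw": [0,0,0,0]
}}

```text
time: 19.47
tool_pos: [0.4785, -0.2959, 0.0532]
orientation: [[-0.228, 0.974, 0.002], [0.974, 0.228, -0.0], [-0.001, 0.001, -1.0]]
force: [-2.0, 1.7, 14.8]
finger_gap: 0.0007
```

>>> {"method": "jog_arm", "body": {
  "travel": [
    [0,0,-0.5],
    [0,0,-1.5],
    [0,0,-4],
    [0,0,-8],
    [0,0,-12],
    [0,0,-16],
    [4,0,-19],
    [8,0,-20],
    [12,0,-20],
    [16,0,-20],
    [20,0,-20],
    [24,0,-20],
    [28,0,-20],
    [32,0,-20],
    [36,0,-20],
    [40,0,-20],
    [44,0,-20],
    [48,0,-20],
    [52,0,-20],
    [56,-2,-20]
  ],
  "rot": [
    [0,0,0],
    [0,0,0],
    [0,0,0],
    [0,0,0],
    [0,0,0],
    [0,0,0],
    [0,0,0],
    [0,0,0],
    [0,0,0],
    [0,0,0],
    [0,0,0],
    [0,0,0],
    [0,0,0],
    [0,0,0],
    [0,0,0],
    [0,0,0],
    [0,0,0],
    [0,0,0],
    [0,0,0],
    [0,0,0]
  ],
  "claw": [0,0,0,0,0,0,0,0,0,0,0,0,0,0,0,0,0,0,0,0]
}}

```text
time: 21.13
tool_pos: [0.3334, 0.2456, 0.2524]
orientation: [[-0.227, 0.974, 0.002], [0.974, 0.227, 0.001], [0.001, 0.002, -1.0]]
force: [1.3, 1.1, -0.2]
finger_gap: 0.0004
```

```bash
python3 - <<'E'
from h import *
print(r.get_state()['tool_pos'],r.get_state()['joint_vel'].round(3))
s=snapshot('top'); t=snapshot('side'); P=pts(s); z=P[...,2]*1000; im=s['pixels']; g=im.min(-1)
for nm,u,v in(('round',412,220),('long',427,216),('sq',441,212)): print(nm,np.median(z[v-2:v+3,u-2:u+3]),np.median(pts(dict(np.load('pics/top0.npz')))[v-2:v+3,u-2:u+3,2]*1000))
S0=dict(np.load('pics/top0.npz'))
x,y=P[...,0]*1000,P[...,1]*1000; zm=cv2.medianBlur(z.astype(np.float32),3)
near=lambda cx,cy,R:(x-cx)**2+(y-cy)**2<R*R
for nm,c,h,lo in(('stub',(420.5,-114.6),.035,20),('mill',(697.7,295.6),.05,20),('tab',(657,-59),.063,50)): rect(s,near(*c,40)&(zm>lo),h,nm)
rect(s,near(665,-331,110)&(np.ptp(im.astype(int),axis=-1)<40),.005,'wrench')
rect(s,near(597,46,45)&(zm>72)&(zm<100),.084,'holder+cheeks')
M=np.zeros((600,800,3),np.uint8)
M[:364,:400]=cv2.resize(im[115:206,235:335,::-1],(400,364),interpolation=cv2.INTER_CUBIC)
M[:300,400:]=cv2.resize(t['pixels'][165:246,270:378,::-1],(400,300),interpolation=cv2.INTER_CUBIC)
M[300:,400:]=cv2.resize(t['pixels'][265:331,300:388,::-1],(400,300),interpolation=cv2.INTER_CUBIC)
cv2.imwrite('pics/end.png',M)
E
```

```text
[0.33337309 0.24556817 0.25235106] [-0.756 -0.11  -0.511  0.137  0.066  0.    -1.292]
round 57.62777001159192 63.88504471933487
long 63.09482047647808 56.53405591912808
sq 63.040716661184824 64.35597615500699
stub px [335 242  11  11 102] centre [ 420.5 -114.6] size [25.1 25.5] ang 86.65
mill px [167 137  19  18 256] centre [698.6 296.4] size [46.2 45.8] ang 42.69
tab px [311 150   6  11  51] centre [654.8 -57.9] size [12.8 26.8] ang 87.13
wrench px [407 125  15  61 488] centre [ 665.1 -331.2] size [ 37.1 169.8] ang 84.86
holder+cheeks px [261 166  25  21 476] centre [597.1  46.9] size [59.7 51.5] ang 87.93
```

View pics/end.png

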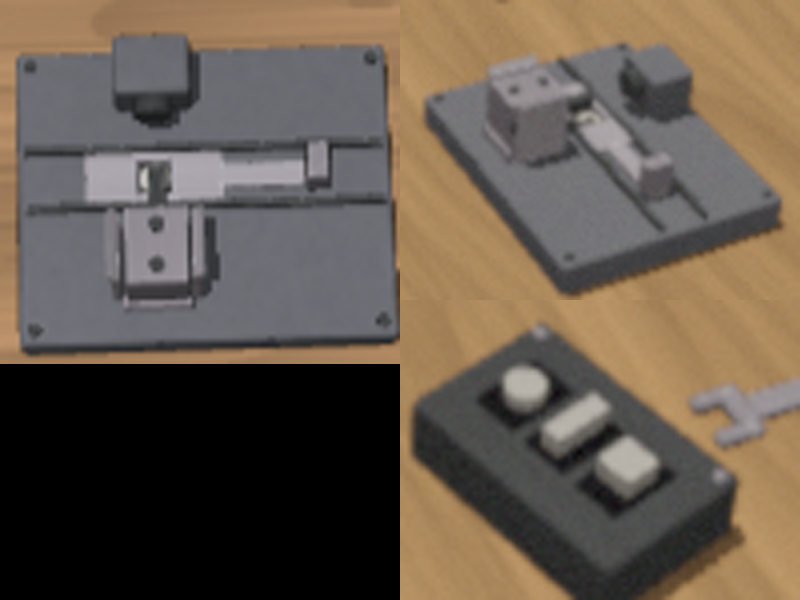

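The final picture shows the holder seated at (157,245) with its bar over the window and lit port at (152,180). The tab is out, the round key is down, and the long and square keys are up. Handing in.

```bash
python3 - <<'E'
from h import *
st=r.get_state(); print(st['tool_pos'],st['force'],st['joint_vel'].round(2)); r.sign_off()
E
```

```text
[0.32877388 0.24751862 0.25184373] [ 0.20441287 -0.58623425 -0.59883695] [ 0.07 -0.01  0.1   0.01  0.03  0.01  0.1 ]
the job is handed in; nothing more can be done
```

I did all three parts and handed the job in at about 21 s of the 72 s allowed; no verdict was reported.

- **Holder:** I moved it from the rack to the bench, regripped it by its ends and lowered it into the nest. I let go only once it touched the floor. From above, the holder and cheeks measure about 1 mm from the nest centre. The cutter bar lies over the lit port. I did not measure the tip itself.
- **Shutter:** I pulled it 30.7 mm and let it settle. The tab then measured about 28 mm from its start (a camera reading, good to about 2 mm), which is within 26–34 mm. The window is over the port.
- **Keys:** The round key is latched, about 6 mm lower than at the start. The long key popped up to 63 mm, and the square key is still up at 63 mm.
- **Bystanders:** The wrench and stub have not moved. The mill reads about 1 mm off, which is within measuring noise.
- **Robot:** It is parked clear at a height of 0.25 m and was still settling slightly when I handed in. The largest force reading was 34 N, for a moment, when the holder touched the bench.

None of these checks failed, but the top and side views disagreed by several millimetres for the shutter tab, nest floor and mill, so I relied on the top view there.

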